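Close the airtight clay tub: set its lid on and press the seal home all round

ROBOT

A 6-joint arm with a two-finger parallel gripper is mounted at the origin on a cart in front of the work surface, level with it; the furniture and walls round the work are solid. World frame = base frame: x ahead of the robot, y to its left, z up, the work surface at z = 0. Lengths are in m, angles in rad, forces in N, time in s.
With the tool pointing down it reaches from about 0.35 to 0.85 m from the base axis. Payload 8.1 kg.
Tool frame: the origin (TCP) lies between the finger pads; the fingertips stand 11 mm ahead of it and the grasp point (between the pads) lies 8 mm behind it (robot.tips_ahead is the distance from the TCP to the fingertips, in m); z points along the fingers, y is the line along which they close (so a half turn about z gives the same grasp; the last joint's range is limited). The gripper opens to 93 mm and grips with 3 to 60 N. Pads are 15 mm wide; open, the fingers measure 128 mm over their backs; the gripper's body (75 mm by 188 mm) begins 65 mm behind the grasp point.
Start: joints at [-1.282, 0.13, 1.488, -0, 1.523, -0.085], TCP at [0.219, -0.559, 0.23] pointing down, gripper open.
Joint ranges: [-2.96, 2.96], [-0.89, 2.26], [0.02, 2.5], [-1.34, 4.48], [0, 2.73], [-2.66, 2.66]. Speed limits (rad/s): [2.39, 2.39, 2.79, 3.14, 3.14, 3.14].

INTERFACE

Orientations are given as a rotation vector (axis times angle).
In Python, from plant import robot gives the robot as it stands. The module is installed in compiled form; this text tells all that it offers.
- The arm moves only by the tool move_arm, never from a script. Its argument "deltas" is one flat list of numbers, 7 for each row, row after row: the shift along the tool's x, y, z in m, then the turn, a rotation vector about the tool's x, y, z in rad, then the opening, from 0 (shut) to 1 (fully open). A call has 1 to 12 rows; each row is the pose to reach, as a shift and turn from the pose commanded when the call began, along the tool's axes at that moment; what a row does not reach only later rows make up. A row lasts 1/8 s, in which the tool goes at most 62.5 mm and 10.7 degrees, less where a joint would pass 70% of its speed; a pose out of reach is approached as far as the arm can. A call with a gripper value outside its range is refused whole. The fingers move at their own pace and stop on an object; "squeeze" is the grip in N (left out, the last holds). Time passes only in rows, so rows that repeat a pose let the fingers close. It gives the time, the measured TCP pose, the force, the opening and the grip force at its end, in the units of the state.
- robot.read_state(): the state, without advancing time (a new reading comes with each control period).
- robot.read_camera(name): name is "scene" or "top"; returns (picture, depth): 480x640x3 uint8, red, green, blue; 480x640 float32, m along the optical axis (not along the pixel's ray), 0 where there is no reading.
- robot.camera_model(name): a dict with "K" (3x3 intrinsics, pixels), "k1" (the pictures are not rectified: a ray, as slopes to the right and down, at radius r is drawn at 1 + k1 r^2 times it, then the intrinsics apply), "R" (3x3) and "t" (3): a world point X has camera coordinates R X + t. Camera axes: x right, y down, z forward; pixel columns grow to the right and rows downward; lengths in m; the calibration is good to about 2 mm. A picture is of the moment at which its call begins. camera_model takes no time and is no camera call.
- robot.close_job(): hands the job in; it is judged then, once.
Trained networks look in the newest picture that a camera, given by its name, has taken for a name from the list of things; names that differ only in an ending like _2 or _b are one class to them, and where a whole thing is asked for, a point or a joint stands for the part that bears it (a point fixed in the world has none). Each returns a list of dicts, best first, with "confidence" (0 to 1); they miss things now and then, are a little off and sometimes report something else, mostly with a low value. They report only what shows in the picture. A call takes as long as a camera call. They do not tell look-alikes from the thing itself.
- robot.recognise(camera, label): "uv" ([column, row] in pixels, amid what is visible of it).
The state is a dict: "t": time; "q": joint angles; "dq": joint speeds; "joint_torque": joint torques, N m; "tool_pos": TCP position; "orientation": TCP orientation; "force": force on the tool from outside, world axes, zero at the start; "wrist_torque": the same for the moment, N m; "opening": finger opening in m; "gripper_force": force on a finger pad.
Only numpy, scipy, OpenCV 4.12 (cv2) and the standard library are available. Lean on these libraries where they do the work, as an engineer would, in place of code of your own. Each camera call takes 0.05 s, during which the arm holds its last target. There are 200 camera calls.

TASK

Close the clay tub so that it is airtight: take its press-on lid by the knob, set it knob up on the tub's mouth, let go, and then press down on the lid's edge, place by place all the way round, until the seal has snapped in everywhere and the edge lies flush on the rim. The full tub stays where it stands, half under the rack; do not push the bowl, the small jug or the little pot lid about.

Things in the scene. Friction and masses are not known exactly. Their poses are not given: they have to be found in the camera images.
- lid: The tub's loose press-on lid: off-white plastic disc, 168 mm across, 0.25 to 0.45 kg, black rubber seal below, round knob on top. Starts knob up on the table, right or left of the tub. Origin on its axis at the foot of the seal, z up through the knob. Edge underside at z = 34 mm, top of the edge lip 40, stiff hub (100 mm across) 41.5. The seal tapers from 122 mm across at its foot to 145 mm.
- lid_knob (a point): Centre of the knob's top, 68 mm above the lid's origin. The knob is a plain upright cylinder, 35 mm across, standing 26 mm above the hub; take it anywhere across. The lid centres itself in the mouth if set down within about 8 mm; it then stands with its edge about 10 mm above the rim. Pushing the knob (under 50 N) only dishes the lid and does not seat the seal.
- edge0 (a point): Underside of the lid's edge mid sector 0: 80 mm from the axis along the lid's x. The flexible edge has six 60-degree sectors between radial grooves. Pressed straight down on the lip (its top is 6 mm above this point) each needs about 10 N (up to 15), moves about 10 mm and snaps in, stopping hard on the rim. Height of this point over the rim = gap there: 9 to 13 mm before, 0 when home.
- edge1 (a point): The same for sector 1: underside of the edge, 80 mm from the lid's axis, 60 degrees anticlockwise (from above) from the lid's x axis. A sector once snapped in stays in.
- edge2 (a point): The same for sector 2: underside of the edge, 80 mm from the lid's axis, 120 degrees anticlockwise (from above) from the lid's x axis. A sector once snapped in stays in.
- edge3 (a point): The same for sector 3: underside of the edge, 80 mm from the lid's axis, 180 degrees anticlockwise (from above) from the lid's x axis. A sector once snapped in stays in.
- edge4 (a point): The same for sector 4: underside of the edge, 80 mm from the lid's axis, 240 degrees anticlockwise (from above) from the lid's x axis. A sector once snapped in stays in.
- edge5 (a point): The same for sector 5: underside of the edge, 80 mm from the lid's axis, 300 degrees anticlockwise (from above) from the lid's x axis. A sector once snapped in stays in.
- tub_rim (a point): Centre of the tub's mouth at rim height, 120 mm above the table; z up. The tub is fixed, round, off-white plastic, 160 mm across its rim (172 mm over a flange 15 mm lower, ears and a hanging wire handle to 190 mm), its mouth 148 mm wide, clay lying well below. It stands partly under the front of the rack.
- rack: Fixed wooden rack, pots on it. Origin on the table below the middle of its board; x points back (away from the robot at yaw 0), y along it. Board x -110 to 110, y -210 to 210 mm, underside 362 mm up, 332 at its two ends. The tub's axis is 42 to 58 mm in front of the board's front edge: over the lid's middle and rear an upright gripper hits it; one leaning back to the robot about 30 degrees goes in.
- bowl: Bystander: pink biscuit-fired bowl, 120 mm across, 61 mm high, on the table where the lid is not (left or right). Origin at its foot.
- bottle: Bystander: small dark brown jug, 91 x 97 x 117 mm high, to the right of the tub. Origin at its foot.
- pot_lid: Bystander: small brown glazed pot lid with a knob, 84 mm across, 37 mm high, on the right (it does not fit the tub). Origin at its foot.
There are look-alikes about, which are no part of the job. Leave any blue or green look-alike of the lid alone.

How it is judged:
By the outcome, as a careful person would: the job done as asked, in the order asked, and still so for the second after the job is handed in, with the robot touching nothing.
It also fails if it takes over 64 s, if anything falls off the work surface, if the arm or the gripper's body presses on something with over 40 N, if the wrist force passes 120 N, or if a joint passes its speed limit or range.

## Working session

There is one attempt and no reset: what is moved stays moved. The work goes in short steps, Python scripts to look and compute and a tool call to move; the robot and the scene stay as the last step left them, time stands still between calls to the robot, and variables do not carry over. Pictures are saved under pics/ and viewed, at most 10 in all, crops included, and the job is handed in when it is done.

Besides the shell and the picture viewer there is one more tool, called after "Request:" in YAML: its name, and indented under it one key for each argument. move_arm: Moves the arm, as the interface text tells. Its arguments: {"type":"object","properties":{"deltas":{"type":"array","items":{"type":"number"}},"squeeze":{"type":"number"}},"required":["deltas"]}

```bash
mkdir -p pics; cat > h.py <<'E'
import numpy as np, cv2
from plant import robot
from scipy.spatial.transform import Rotation as Ro
def cloud(cam, depth):
    m=robot.camera_model(cam);K=np.array(m["K"]);R=np.array(m["R"]);t=np.array(m["t"])
    h,w=depth.shape
    u,v=np.meshgrid(np.arange(w),np.arange(h))
    uv=np.stack([u,v],-1).reshape(-1,1,2).astype(float)
    n=cv2.undistortPoints(uv,K,np.array([m["k1"],0,0,0.])).reshape(h,w,2)
    P=np.dstack([n[...,0]*depth,n[...,1]*depth,depth])
    X=(P-t)@R
    X[depth<=0]=np.nan
    return X
E
python3 - <<'E'
from h import *
s=robot.read_state();print(s)
for c in("top","scene"):
    im,d=robot.read_camera(c);cv2.imwrite(f"pics/{c}0.png",im[...,::-1]);X=cloud(c,d);np.save(f"{c}0.npy",X)
    print(c,(-np.array(robot.camera_model(c)["R"]).T@robot.camera_model(c)["t"]).round(3))
    for l in("lid","lid_knob","tub_rim","rack","bowl","bottle","pot_lid","edge0"):
        for r in robot.recognise(c,l)[:3]:
            u,v=np.round(r["uv"]).astype(int);print(l,round(r["confidence"],2),u,v,X[v,u].round(3))
E
```

```text
{'t': 0.0, 'q': array([-1.28241297e+00,  1.31144417e-01,  1.48930336e+00, -6.56124996e-06,
        1.52297176e+00, -8.53777024e-02]), 'dq': array([-0.00062526,  0.00029499,  0.00025243, -0.00027571, -0.00025151,
       -0.00042535]), 'joint_torque': array([-5.88874673e-05, -5.59834206e+01, -4.91772652e+01,  7.69448443e-02,
        3.51806148e-02, -1.50983560e-04]), 'tool_pos': array([ 0.21894519, -0.55803346,  0.2285842 ]), 'orientation': array([-3.08510783e+00, -5.83354040e-01,  3.00845600e-04]), 'force': array([ 0.61949505, -0.83123948, -0.1612152 ]), 'wrist_torque': array([0.00725084, 0.02837289, 0.01610005]), 'gripper_force': 0.0, 'opening': 0.09284601703273632}
top [ 0.165 -0.155  1.754]
lid 0.8 478 306 [ 0.396 -0.662  0.069]
lid 0.78 375 293 [ 0.406 -0.307  0.061]
lid 0.78 318 284 [ 0.416 -0.107  0.071]
lid_knob 0.82 482 304 [ 0.406 -0.678  0.061]
lid_knob 0.75 378 289 [ 0.42  -0.315  0.07 ]
lid_knob 0.74 339 230 [ 0.631 -0.161  0.015]
tub_rim 0.74 257 234 [0.578 0.133 0.045]
rack 0.61 394 287 [ 0.438 -0.374  0.033]
rack 0.6 238 157 [0.685 0.141 0.487]
bowl 0.73 189 264 [0.45  
[... 311 characters left out ...]
cene [-0.487 -1.657  0.934]
lid 0.81 393 362 [ 0.387 -0.679  0.053]
lid 0.76 278 279 [ 0.393 -0.09   0.039]
lid 0.66 315 310 [ 0.383 -0.325  0.038]
lid_knob 0.95 395 369 [ 0.38  -0.696  0.044]
lid_knob 0.62 280 281 [ 0.387 -0.114  0.044]
lid_knob 0.61 315 310 [ 0.383 -0.325  0.038]
tub_rim 0.6 312 292 [ 0.439 -0.224  0.037]
tub_rim 0.57 278 234 [0.494 0.081 0.116]
rack 0.65 354 166 [ 0.723 -0.045  0.357]
bowl 0.97 228 225 [0.464 0.427 0.043]
bottle 0.72 396 309 [ 0.617 -0.42   0.013]
bottle 0.68 351 260 [ 0.282 -0.632  0.345]
pot_lid 0.57 397 310 [ 0.612 -0.43   0.016]
edge0 0.76 380 375 [ 0.338 -0.689  0.039]
edge0 0.74 336 314 [ 0.424 -0.375  0.035]
edge0 0.7 281 292 [ 0.373 -0.143  0.021]
```

View pics/top0.png

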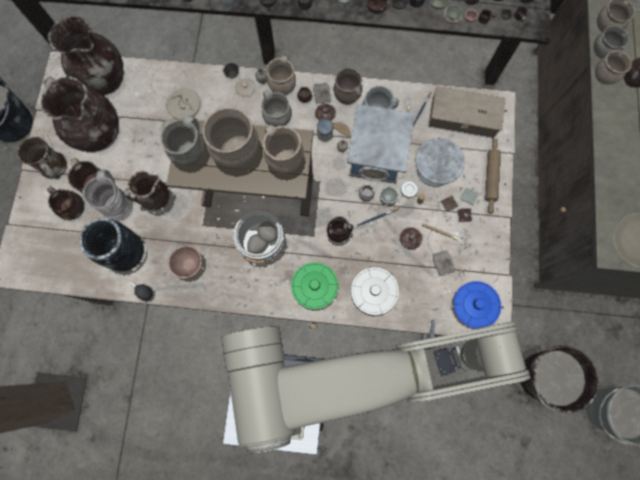

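View pics/scene0.png

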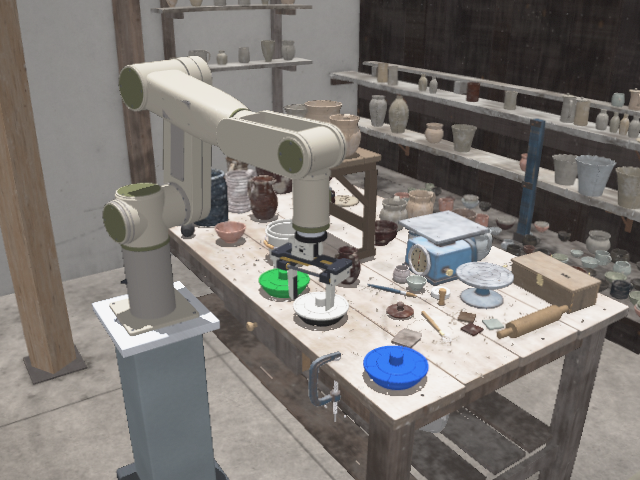

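The top view shows the white lid at about (375,291), between the green (316,286) and blue (478,304) look-alikes. The tub is at (260,240), half under the rack, with the bowl at (187,263), jug at (340,230) and pot lid at (411,238).

```bash
python3 - <<'E'
from h import *
from scipy.optimize import least_squares
X=np.load("top0.npy");S=np.load("scene0.npy")
im=cv2.imread("pics/top0.png")
def fit(P,r=None):
    f=lambda p:np.hypot(P[:,0]-p[0],P[:,1]-p[1])-p[2]
    return least_squares(f,[*P[:,:2].mean(0),r or .08],loss="soft_l1",f_scale=.002).x
for nm,A in(("top",X),("scene",S)):
    for lab,c,zr,R in(("lid",(.41,-.31),(.026,.06),.1),("knob",(.41,-.31),(.056,.085),.05),("rim",(.54,.085),(.105,.135),.11)):
        m=(np.hypot(A[...,0]-c[0],A[...,1]-c[1])<R)&(A[...,2]>zr[0])&(A[...,2]<zr[1])
        P=A[m]
        if len(P)<8: print(nm,lab,len(P));continue
        print(nm,lab,len(P),"mean",P.mean(0).round(4),"mid",((P.min(0)+P.max(0))/2).round(4),"ext",np.ptp(P,axis=0).round(3),"fit",fit(P).round(4))
# colour contour fit for lid in top image at z=.04
hsv=cv2.cvtColor(im,cv2.COLOR_BGR2HSV)
m=((hsv[...,1]<25)&(hsv[...,2]>170)).astype(np.uint8);m[:,:345]=0;m[:,405:]=0;m[:262]=0;m[322:]=0
c=max(cv2.findContours(m,0,1)[0],key=cv2.contourArea);e=cv2.fitEllipse(cv2.convexHull(c));print("ell",e)
M=robot.camera_model("top");K=np.array(M["K"])
def back(uv,z,M=M):
    n=cv2.undistortPoints(np.array([[uv]],float),np.array(M["K"]),np.array([M["k1"],0,0,0.])).ravel()
    R=np.array(M["R"]);o=-R.T@M["t"];d=R.T@np.r_[n,1];return o+d*(z-o[2])/d[2]
print("lid centre z.04",back(e[0],.04))
# rack board
m=(X[...,2]>.34)&(X[...,2]<.40)&(X[...,0]>.5)&(X[...,0]<.9)&(X[...,1]>-.2)&(X[...,1]<.5)
P=X[m];r=cv2.minAreaRect(P[:,:2].astype(np.float32));print("board",r,cv2.boxPoints(r).round(3),np.median(P[:,2]))
a=cv2.resize(im[255:325,335:415],None,fx=7,fy=7,interpolation=cv2.INTER_CUBIC)
b=cv2.resize(im[200:280,220:300],None,fx=6,fy=6,interpolation=cv2.INTER_CUBIC)
h=490;o=np.zeros((490,800,3),np.uint8);o[:,:560]=a;o[:240,560:]=cv2.resize(b,(240,240));cv2.imwrite("pics/crop.png",o)
E
```

```text
top lid 1680 mean [ 0.4167 -0.306   0.0389] mid [ 0.4178 -0.3063  0.0428] ext [0.167 0.167 0.033] fit [ 0.4185 -0.3068  0.0606]
top knob 82 mean [ 0.4176 -0.3059  0.0672] mid [ 0.4174 -0.3068  0.0655] ext [0.033 0.032 0.019] fit [ 0.4178 -0.306   0.0124]
top rim 377 mean [0.548  0.0995 0.1143] mid [0.5595 0.112  0.1166] ext [0.165 0.165 0.023] fit [0.5612 0.1175 0.0768]
scene lid 1062 mean [ 0.4036 -0.317   0.0385] mid [ 0.4151 -0.3042  0.0431] ext [0.17  0.175 0.034] fit [ 0.4232 -0.3022  0.0656]
scene knob 77 mean [ 0.4098 -0.3108  0.0641] mid [ 0.413  -0.3078  0.064 ] ext [0.034 0.042 0.016] fit [ 0.4128 -0.3071  0.0134]
scene rim 192 mean [0.5121 0.1184 0.1126] mid [0.5373 0.1171 0.1145] ext [0.13  0.155 0.019] fit [0.5536 0.1171 0.0734]
ell ((378.2601623535156, 294.0043640136719), (47.76447296142578, 61.438846588134766), 135.1817169189453)
lid centre z.04 [ 0.40683686 -0.32011151  0.04      ]
board ((0.7285202741622925, 0.15998168289661407), (0.22280853986740112, 0.4226238429546356), 0.17628930509090424) [[ 0.616  0.371]
 [ 0.618 -0.052]
 [ 0.841 -0.051]
 [ 0.839  0.372]] 0.3836067641936627
```

View pics/crop.png

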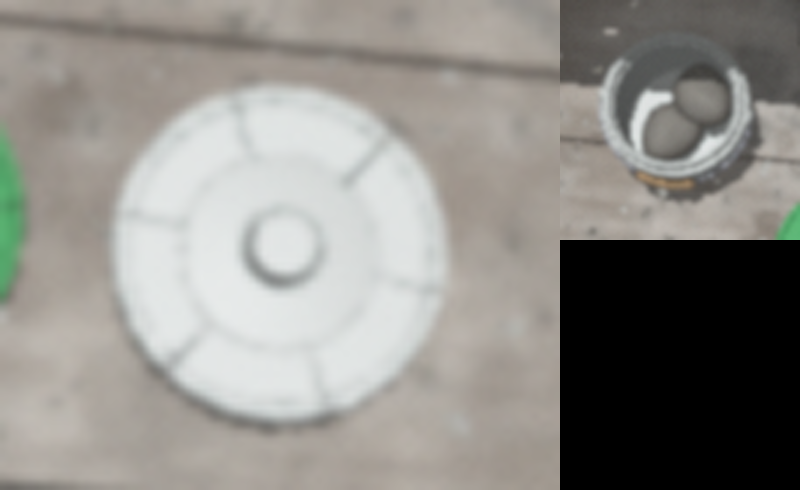

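The lid's axis measures about (0.418, −0.306), with the knob top at z ≈ 0.067 as it should be. Six grooves show clearly in the crop, for example ends at (440,293), (395,135) and (240,105). Next I refine the tub and groove angles and work out the first move.

```bash
cat >> h.py <<'E'
def Rt(th,yaw=0):
    c,s=np.cos(np.radians(th)),np.sin(np.radians(th))
    return Ro.from_euler('z',yaw,degrees=True).as_matrix()@np.array([[c,0,s],[0,-1,0],[s,0,-c]])
def delta(p,th=30,s=None,yaw=0):
    s=s or robot.read_state();Rc=Ro.from_rotvec(s["orientation"]).as_matrix()
    return np.r_[Rc.T@(np.array(p)-s["tool_pos"]),Ro.from_matrix(Rc.T@Rt(th,yaw)).as_rotvec()].round(4).tolist()
def back(cam,uv,z):
    M=robot.camera_model(cam)
    n=cv2.undistortPoints(np.array([[uv]],float),np.array(M["K"]),np.array([M["k1"],0,0,0.])).ravel()
    R=np.array(M["R"]);o=-R.T@M["t"];d=R.T@np.r_[n,1];return o+d*(z-o[2])/d[2]
E
python3 - <<'E'
from h import *
from scipy.optimize import least_squares
X=np.load("top0.npy")
for g in((425,288),(375,152),(243,120),(140,216),(182,352),(320,385)):
    p=back("top",(335+(g[0]+.5)/7-.5,255+(g[1]+.5)/7-.5),.041)-[.4178,-.3064,0];print(np.degrees(np.arctan2(p[1],p[0])).round(1),np.hypot(*p[:2]).round(3))
for nm in("top","scene"):
  A=np.load(nm+"0.npy")
  for lo in(.112,.116):
    m=(np.hypot(A[...,0]-.555,A[...,1]-.115)<.1)&(A[...,2]>lo)&(A[...,2]<.13);P=A[m]
    f=lambda p:np.hypot(P[:,0]-p[0],P[:,1]-p[1])-.077
    r=least_squares(f,[.56,.115],loss="soft_l1",f_scale=.002);
    a=np.degrees(np.arctan2(P[:,1]-r.x[1],P[:,0]-r.x[0]));print(nm,lo,len(P),r.x.round(4),np.abs(r.fun).mean().round(4),np.histogram(a,8,(-180,180))[0],P.max(0).round(3),P.min(0).round(3))
print("pre",delta([.418,-.306,.14]))
E
```

```text
-98.5 0.074
-38.2 0.07
20.5 0.069
81.6 0.073
141.0 0.071
-158.9 0.069
top 0.112 287 [0.5626 0.119 ] 0.0021 [40 35 35 30 42 37 34 34] [0.644 0.199 0.128] [0.477 0.039 0.112]
top 0.116 215 [0.5628 0.119 ] 0.0018 [26 28 29 25 31 27 24 25] [0.643 0.198 0.128] [0.484 0.04  0.116]
scene 0.112 126 [0.5592 0.1174] 0.004 [33 22  0  0  0 29 26 16] [0.609 0.204 0.124] [0.478 0.04  0.112]
scene 0.116 61 [0.5587 0.1165] 0.0038 [17 17  0  0  0  9 13  5] [0.597 0.204 0.124] [0.481 0.04  0.116]
pre [0.2774, -0.1625, 0.0897, -0.0978, 0.5174, 0.3652]
```

Request:
move_arm:
  deltas: [0.277,-0.162,0.09,-0.098,0.517,0.365,1,0.277,-0.162,0.09,-0.098,0.517,0.365,1,0.277,-0.162,0.09,-0.098,0.517,0.365,1,0.277,-0.162,0.09,-0.098,0.517,0.365,1,0.277,-0.162,0.09,-0.098,0.517,0.365,1,0.277,-0.162,0.09,-0.098,0.517,0.365,1,0.277,-0.162,0.09,-0.098,0.517,0.365,1,0.277,-0.162,0.09,-0.098,0.517,0.365,1]
  squeeze: 25

```text
t: 1.9
tool_pos: [0.4178, -0.3075, 0.1404]
orientation: [3.033, 0.001, 0.813]
force: [-0.4, 0.3, 0.2]
opening: 0.0933
gripper_force: 0.0
```

```bash
python3 - <<'E'
from h import *
s=robot.read_state();print(s["t"],s["tool_pos"],s["q"].round(3),s["force"])
print("mid",delta([.418,-.306,.0575]))
E
```

```text
1.9 [ 0.41778566 -0.30750426  0.14035825] [-1.051 -0.375  2.21   0.512  1.085  0.327] [-0.44414238  0.27156136  0.22967927]
mid [-0.0412, -0.0016, 0.0719, 0.0013, -0.0, 0.0008]
```

Request:
move_arm:
  deltas: [-0.02,-0.0015,0.036,0.001,0,0.001,1,-0.041,-0.0015,0.072,0.001,0,0.001,1,-0.041,-0.0015,0.072,0.001,0,0.001,1,-0.041,-0.0015,0.072,0.001,0,0.001,1]

```text
t: 2.4
tool_pos: [0.4177, -0.3058, 0.057]
orientation: [-3.034, 0.003, -0.811]
force: [-0.7, 0.2, -3.2]
opening: 0.0928
gripper_force: 6.0
```

Request:
move_arm:
  deltas: [0,0,0,0,0,0,0.3,0,0,0,0,0,0,0.2,0,0,0,0,0,0,0.2,0,0,0,0,0,0,0.2,0,0,0,0,0,0,0.2,0,0,0,0,0,0,0.2]

```text
t: 3.15
tool_pos: [0.4183, -0.305, 0.0568]
orientation: [-3.034, 0.001, -0.812]
force: [-0.9, 2.1, 0.3]
opening: 0.0373
gripper_force: 1.8
```

```bash
python3 - <<'E'
from h import *
s=robot.read_state();print(s["t"],s["tool_pos"],s["q"].round(3),s["force"],s["gripper_force"],s["opening"])
print(delta([.418,-.306,.23]), delta([.563,.119,.23]))
E
```

```text
3.15 [ 0.41830663 -0.30502966  0.05675825] [-1.048 -0.233  2.268  0.579  0.914  0.208] [-0.89420549  2.11581217  0.2909983 ] 1.7571176961064339 0.03730969062836192
[0.0863, 0.0008, -0.1502, -0.001, 0.0004, -0.0007] [0.2116, -0.4243, -0.0773, -0.001, 0.0004, -0.0007]
```

Request:
move_arm:
  deltas: [0,0,0,0,0,0,0,0,0,0,0,0,0,0,0,0,0,0,0,0,0]
  squeeze: 30

```text
t: 3.52
tool_pos: [0.4183, -0.305, 0.0567]
orientation: [-3.033, 0.001, -0.812]
force: [0.6, 0.7, 0.9]
opening: 0.0345
gripper_force: 30.0
```

Request:
move_arm:
  deltas: [0.02,0,-0.035,0,0,0,0,0.043,0,-0.075,0,0,0,0,0.065,0,-0.112,0,0,0,0,0.086,0,-0.15,0,0,0,0,0.086,0,-0.15,0,0,0,0]

```text
t: 4.15
tool_pos: [0.4188, -0.3071, 0.2336]
orientation: [3.029, 0.001, 0.816]
force: [0.4, -0.4, -4.3]
opening: 0.0344
gripper_force: 30.0
```

```bash
python3 - <<'E'
from h import *
s=robot.read_state();print(s["t"],s["tool_pos"],s["q"].round(3),s["force"],s["gripper_force"],s["opening"])
print(delta([.563,.119,.21]))
im,d=robot.read_camera("top");cv2.imwrite("pics/l.png",im[...,::-1][200:380,280:460])
A=cloud("top",d);m=(np.hypot(A[...,0]-.418,A[...,1]+.306)<.12)&(A[...,2]>.17)&(A[...,2]<.235);P=A[m];print(len(P),P.mean(0),P.max(0),P.min(0))
m&=A[...,2]<.225
P=A[m];c=np.c_[P[:,:2],np.ones(len(P))];print(np.linalg.lstsq(c,P[:,2],rcond=None)[0])
im,d=robot.read_camera("scene");cv2.imwrite("pics/l2.png",cv2.resize(im[...,::-1][180:360,200:440],None,fx=3,fy=3))
E
```

```text
4.15 [ 0.41875435 -0.30708639  0.23358661] [-1.049 -0.468  2.103  0.473  1.256  0.429] [ 0.36934908 -0.365168   -4.33203887] 29.999130964279175 0.03435679264519676
[0.1137, -0.4263, 0.091, 0.0044, -0.0029, 0.002]
1036 [ 0.44931641 -0.30791497  0.21517892] [ 0.50313827 -0.22523825  0.23456824] [ 0.34173396 -0.39173046  0.19074458]
[ 0.00311679 -0.00488155  0.21215385]
```

View pics/l2.png

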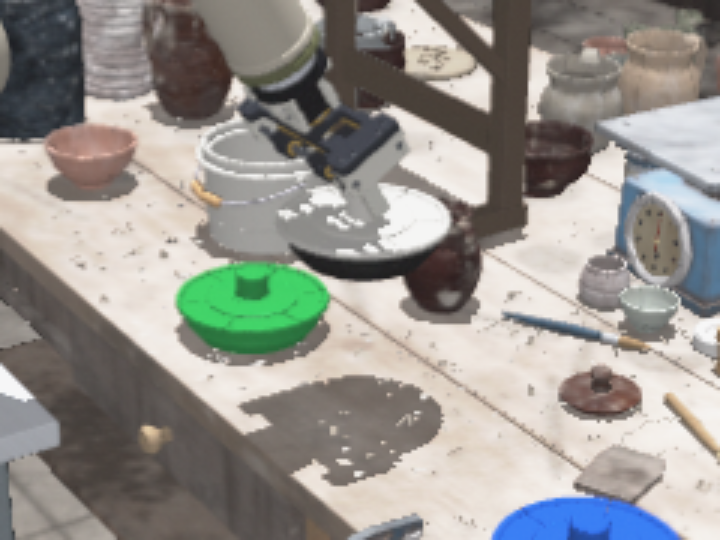

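The lid hangs level in the grip (slopes under 0.5%), held at 30 N, and the other objects haven't moved. Next I carry it over beside the tub.

Request:
move_arm:
  deltas: [0.003,-0.02,0.002,0,0,0,0,0.006,-0.06,0.005,0,0,0,0,0.01,-0.105,0.01,0,0,0,0,0.014,-0.155,0.014,0,0,0,0,0.018,-0.205,0.018,0,0,0,0,0.022,-0.255,0.022,0,0,0,0,0.023,-0.305,0.023,0,0,0,0,0.023,-0.35,0.023,0,0,0,0,0.023,-0.385,0.023,0,0,0,0,0.023,-0.41,0.023,0,0,0,0,0.023,-0.424,0.023,0.002,-0.001,0.001,0,0.023,-0.426,0.023,0.004,-0.003,0.002,0]

```text
t: 5.75
tool_pos: [0.4477, 0.1215, 0.218]
orientation: [-3.033, -0.002, -0.798]
force: [0.6, -0.4, -4.2]
opening: 0.0345
gripper_force: 30.0
```

```bash
python3 - <<'E'
from h import *
s=robot.read_state();print(s["t"],s["tool_pos"],s["q"].round(3),s["force"],s["gripper_force"],s["opening"])
print(delta([.563,.119,.215]),delta([.563,.119,.175]))
E
```

```text
5.75 [0.44773785 0.12151892 0.21801075] [ 0.245 -0.81   2.334 -0.127  1.118  1.841] [ 0.5979941  -0.38946776 -4.20493225] 29.999158680438995 0.034541412955525076
[0.0989, 0.0029, 0.0593, -0.0052, 0.0091, 0.0002] [0.0792, 0.003, 0.0941, -0.0052, 0.0091, 0.0002]
```

Request:
move_arm:
  deltas: [0.015,0.001,0.01,0,0,0,0,0.045,0.002,0.028,0,0,0,0,0.075,0.003,0.045,0,0.003,0,0,0.094,0.003,0.056,-0.005,0.006,0,0,0.099,0.003,0.059,-0.005,0.009,0,0,0.099,0.003,0.059,-0.005,0.009,0,0,0.099,0.003,0.059,-0.005,0.009,0,0]

```text
t: 6.62
tool_pos: [0.5638, 0.1175, 0.2192]
orientation: [-3.032, 0.004, -0.82]
force: [-0.7, -0.0, -3.7]
opening: 0.0347
gripper_force: 30.0
```

```bash
python3 - <<'E'
from h import *
im,d=robot.read_camera("scene");cv2.imwrite("pics/o2.png",cv2.resize(im[...,::-1][160:320,180:400],None,fx=3,fy=3))
im,d=robot.read_camera("top");A=cloud("top",d)
m=(np.hypot(A[...,0]-.563,A[...,1]-.119)<.1)&(A[...,2]>.18)&(A[...,2]<.21);P=A[m];print(len(P),P.max(0),P.min(0))
s=robot.read_state();print(s["t"],s["tool_pos"],s["q"].round(3),s["force"],s["gripper_force"],s["opening"])
print(delta([.563,.119,.158]))
E
```

```text
827 [0.64885664 0.19879477 0.20981669] [0.48064437 0.03271106 0.18572003]
6.725 [0.56409166 0.11771312 0.21979669] [ 0.172 -0.42   2.095 -0.107  0.946  1.785] [ 0.29274216 -0.26611459 -3.85020112] 29.998763501644135 0.03451837779828572
[-0.0322, -0.0012, 0.0528, 0.0, -0.0058, -0.0026]
```

View pics/o2.png

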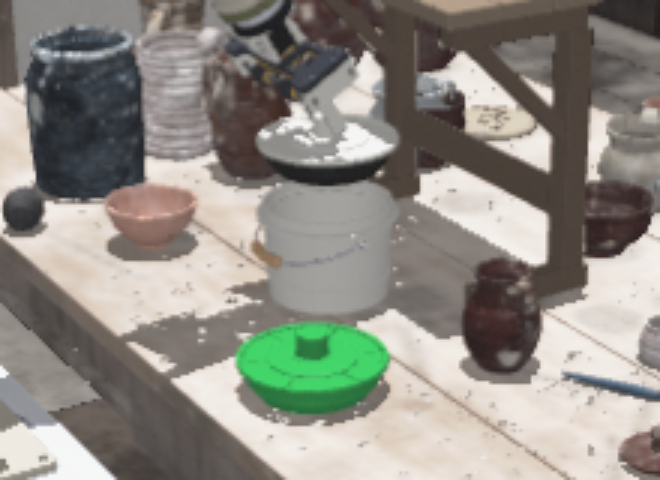

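The lid hangs centred over the tub mouth (crop (330,150) above the rim at (328,205)), and the way down is clear.

Request:
move_arm:
  deltas: [-0.008,-0.001,0.013,0,-0.002,-0.001,0,-0.018,-0.001,0.029,0,-0.004,-0.002,0,-0.026,-0.001,0.043,0,-0.006,-0.003,0,-0.032,-0.001,0.053,0,-0.006,-0.003,0,-0.032,-0.001,0.053,0,-0.006,-0.003,0,-0.032,-0.001,0.053,0,-0.006,-0.003,0]

```text
t: 7.48
tool_pos: [0.5639, 0.1187, 0.1581]
orientation: [3.034, 0.0, 0.813]
force: [-0.3, -0.5, -3.2]
opening: 0.0345
gripper_force: 30.0
```

Request:
move_arm:
  deltas: [-0.0015,0,0.0025,0,0,0,0,-0.0025,0,0.0043,0,0,0,0,-0.0025,0,0.0043,0,0,0,0]

```text
t: 7.85
tool_pos: [0.5639, 0.1189, 0.1531]
orientation: [3.034, 0.0, 0.813]
force: [-0.7, 1.5, -2.1]
opening: 0.0347
gripper_force: 30.0
```

Contact is starting, at about the expected height. I go 1.5 mm further, then release.

Request:
move_arm:
  deltas: [-0.0008,0,0.0013,0,0,0,0,-0.0008,0,0.0013,0,0,0,0,-0.0008,0,0.0013,0,0,0,0]

```text
t: 8.22
tool_pos: [0.564, 0.1191, 0.1519]
orientation: [-3.034, -0.0, -0.814]
force: [0.7, 3.3, -0.9]
opening: 0.0343
gripper_force: 30.0
```

Request:
move_arm:
  deltas: [0,0,0,0,0,0,0.6,0,0,0,0,0,0,0.7,0,0,0,0,0,0,0.7,0,0,0,0,0,0,0.7]

```text
t: 8.72
tool_pos: [0.5637, 0.1187, 0.1513]
orientation: [3.034, 0.0, 0.812]
force: [0.6, 0.2, -0.4]
opening: 0.0642
gripper_force: 0.0
```

```bash
python3 - <<'E'
from h import *
s=robot.read_state();print(s["t"],s["tool_pos"],s["force"],s["opening"])
print(delta([.563,.119,.235]))
E
```

```text
8.725 [0.56368466 0.11866595 0.15134974] [ 0.60264729  0.20908724 -0.42178296] 0.06420793244957673
[0.0412, -0.0003, -0.0728, 0.0003, 0.0004, 0.0002]
```

Request:
move_arm:
  deltas: [0.015,0,-0.026,0,0,0,0.7,0.041,0,-0.073,0,0,0,0.7,0,0,-0.12,0,0,0,0,-0.06,0,-0.17,0,0,0,0,-0.11,0,-0.204,0,0,0,0,-0.11,0,-0.204,0,0,0,0,-0.11,0,-0.204,0,0,0,0]

```text
t: 9.6
tool_pos: [0.4003, 0.1418, 0.2769]
orientation: [3.026, -0.006, 0.76]
force: [-0.1, 0.3, -0.4]
opening: 0.0197
gripper_force: 0.0
```

```bash
cat > gap.py <<'E'
from h import *
from scipy.optimize import least_squares
import sys
def look(c=(.563,.119),ang0=-9,tag=None):
    im,d=robot.read_camera("top");A=cloud("top",d)
    if tag: cv2.imwrite(f"pics/{tag}.png",cv2.resize(im[...,::-1][195:285,215:305],None,fx=6,fy=6,interpolation=cv2.INTER_CUBIC))
    r=np.hypot(A[...,0]-c[0],A[...,1]-c[1]);m=(r<.11)&(A[...,2]>.118)&(A[...,2]<.2);P=A[m]
    print("mid",((P.max(0)+P.min(0))/2).round(4),"ext",np.ptp(P,axis=0).round(3))
    k=(r<.02)&(A[...,2]>.14)&(A[...,2]<.175);print("knob",k.sum(),A[k].mean(0).round(4))
    a=np.degrees(np.arctan2(A[...,1]-c[1],A[...,0]-c[0]))
    for i in range(6):
        q=(abs((a-ang0-60*i+180)%360-180)<22)&(r>.072)&(r<.086)&(A[...,2]>.1)&(A[...,2]<.16)
        print(ang0+60*i,q.sum(),(np.median(A[q][:,2])*1000-126).round(1) if q.sum() else None,end=" | ")
    print()
if __name__=="__main__": look(tag=sys.argv[1] if len(sys.argv)>1 else None)
E
python3 gap.py s1; python3 - <<'E'
from h import *
s=robot.read_state();print(s["t"],s["tool_pos"],s["force"],s["opening"])
E
```

```text
mid [0.5643 0.1186 0.1445] ext [0.168 0.167 0.049]
knob 103 [0.5612 0.1181 0.1588]
-9 60 7.7 | 51 60 5.9 | 111 63 5.7 | 171 90 4.2 | 231 99 4.9 | 291 70 8.8 | 
9.65 [0.40055079 0.14141419 0.2768301 ] [ 0.58900026 -1.08663074  0.33821244] 0.015594753230182576
```

View pics/s1.png

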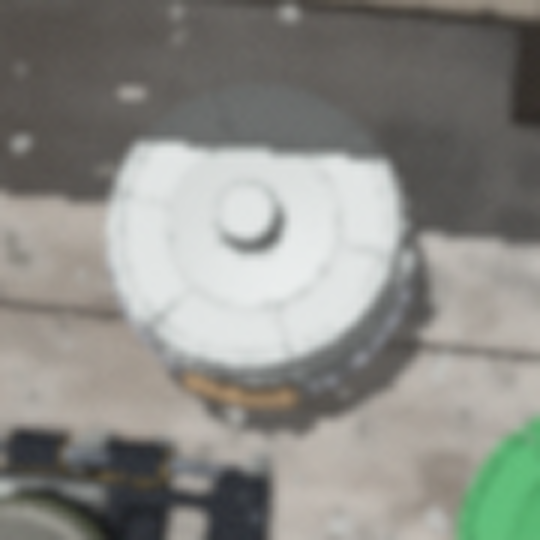

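The lid sits in the mouth, centred at about (0.564, 0.1185), and the grooves point the same way as before. The sector middles are therefore at −9°+60k. I start pressing at the front sector (171°).

```bash
cat > hov.py <<'E'
from h import *
import sys
T={-9:(.080,-.013),51:(.052,.073),111:(-.029,.085),171:(-.079,.0125),231:(-.052,-.072),291:(.029,-.085)}
s=robot.read_state();print(s["t"],s["tool_pos"].round(4),s["force"].round(1),s["opening"].round(4),s["q"].round(2))
x,y=T[int(sys.argv[1])];z=float(sys.argv[2]) if len(sys.argv)>2 else .2
print(delta([.565+x,.1185+y,z]))
E
python3 hov.py 171 .175
```

```text
Traceback (most recent call last):
  File "hov.py", line 4, in <module>
    s=robot.read_state();print(s["t"],s["tool_pos"].round(4),s["force"].round(1),s["opening"].round(4),s["q"].round(2))
                                                                                 ^^^^^^^^^^^^^^^^^^
AttributeError: 'float' object has no attribute 'round'
```

```bash
sed -i 's/s\["opening"\].round(4)/s["opening"]/' hov.py
python3 hov.py 171 .175
```

```text
9.65 [0.4006 0.1414 0.2768] [ 0.6 -1.1  0.3] 0.015594753230182576 [ 0.39 -0.89  2.26 -0.21  1.32  1.97]
[0.0272, 0.0076, 0.1303, 0.022, 0.0312, 0.0013]
```

Request:
move_arm:
  deltas: [0.02,0.004,0.03,0.022,0.031,0,0,0.027,0.007,0.08,0.022,0.031,0,0,0.027,0.0075,0.13,0.022,0.031,0,0,0.027,0.0075,0.13,0.022,0.031,0,0,0.027,0.0075,0.13,0.022,0.031,0,0,0.027,0.0075,0.13,0.022,0.031,0,0]

```text
t: 10.4
tool_pos: [0.4865, 0.1309, 0.1777]
orientation: [-3.033, 0.0, -0.818]
force: [0.3, 1.2, 1.1]
opening: 0.0006
gripper_force: 0.0
```

```bash
python3 hov.py 171 .165
```

```text
10.4 [0.4865 0.1309 0.1777] [0.3 1.2 1.1] 0.0005648369488525717 [ 0.25 -0.63  2.31 -0.15  0.95  1.88]
[-0.0068, -0.0001, 0.0108, -0.0001, -0.003, -0.0002]
```

Request:
move_arm:
  deltas: [-0.0068,0,0.0108,0,-0.003,0,0,-0.011,0,0.019,0,-0.003,0,0,-0.0125,0,0.022,0,-0.003,0,0,-0.0145,0,0.025,0,-0.003,0,0,-0.0164,0,0.0283,0,-0.003,0,0,-0.0164,0,0.0283,0,-0.003,0,0]

```text
t: 11.15
tool_pos: [0.4851, 0.1305, 0.1417]
orientation: [3.035, 0.0, 0.806]
force: [-0.4, 1.2, 0.0]
opening: 0.0001
gripper_force: 0.0
```

Request:
move_arm:
  deltas: [-0.0013,0,0.0022,0,0,0,0,-0.0025,0,0.0043,0,0,0,0,-0.0035,0,0.006,0,0,0,0,-0.0035,0,0.006,0,0,0,0]

```text
t: 11.65
tool_pos: [0.4871, 0.131, 0.1383]
orientation: [-3.034, 0.0, -0.814]
force: [-8.9, -0.4, 14.2]
opening: 0.0004
gripper_force: 7.8
```

Request:
move_arm:
  deltas: [0.012,0,-0.021,0,0,0,0,0.031,0,-0.054,0,0,0,0,0.031,0,-0.054,0,0,0,0]

```text
t: 12.02
tool_pos: [0.4874, 0.1311, 0.2019]
orientation: [-3.033, 0.0, -0.816]
force: [-0.0, -0.1, -0.2]
opening: 0.0002
gripper_force: 0.0
```

```bash
python3 - <<'E'
from h import *
for c in("top","scene"):
    im,d=robot.read_camera(c);A=cloud(c,d)
    if c=="scene": cv2.imwrite("pics/p1.png",cv2.resize(im[...,::-1][190:270,240:340],None,fx=7,fy=7,interpolation=cv2.INTER_CUBIC))
    x,y=A[...,0]-.564,A[...,1]-.1185;r=np.hypot(x,y);a=np.degrees(np.arctan2(y,x))%360
    for g in range(0,360,30):
        q=(abs((a-g+180)%360-180)<12)&(A[...,2]>.1)&(A[...,2]<.16)
        print(c,g,[ (int(np.sum(q&(r>lo)&(r<lo+.008))),float(np.round(np.median(A[...,2][q&(r>lo)&(r<lo+.008)])*1000,1))) for lo in(.055,.064,.072,.078)])
E
python3 hov.py -9
```

```text
top 0 [(17, 136.1), (19, 136.8), (23, 138.5), (13, 138.3)]
top 30 [(17, 134.3), (24, 135.6), (20, 135.9), (17, 135.5)]
top 60 [(16, 133.1), (21, 133.1), (23, 134.9), (17, 137.2)]
top 90 [(17, 130.1), (17, 130.7), (21, 134.0), (17, 133.9)]
top 120 [(15, 131.8), (20, 130.7), (21, 131.2), (13, 132.1)]
top 150 [(5, 128.2), (1, 132.2), (0, nan), (0, nan)]
top 180 [(5, 128.0), (10, 123.6), (2, 133.2), (11, 107.5)]
top 210 [(15, 130.9), (7, 132.2), (0, nan), (0, nan)]
top 240 [(17, 131.7), (20, 129.3), (27, 132.7), (35, 111.6)]
top 270 [(17, 131.3), (17, 131.9), (26, 136.8), (33, 113.7)]
top 300 [(16, 134.0), (17, 134.7), (19, 136.1), (15, 136.4)]
top 330 [(18, 135.5), (18, 135.7), (20, 136.9), (15, 136.7)]
scene 0 [(5, 132.8), (13, 134.2), (7, 136.6), (0, nan)]
scene 30 [(5, 133.8), (8, 134.0), (8, 135.9), (7, 135.6)]
scene 60 [(0, nan), (1, 139.9), (0, nan), (0, nan)]
scene 90 [(5, 131.0), (6, 132.5), (9, 132.1), (7, 132.9)]
scene 120 [(8, 129.4), (7, 130.8), (8, 130.8), (8, 131.5)]
scene 150 [(3, 130.6), (7, 127.4), (9, 125.7), (14, 127.8)]
scene 180 [(6, 127.2), (10, 125.7), (9, 123.1), (25, 114.7)]
scene 210 [(9, 130.6), (7, 116.7), (23, 119.7), (33, 116.2)]
scene 240 [(10, 130.7), (11, 119.6), (32, 116.3), (36, 116.8)]
scene 270 [(6, 131.4), (14, 116.8), (32, 116.3), (44, 118.2)]
scene 300 [(8, 134.5), (8, 119.7), (28, 120.3), (20, 114.7)]
scene 330 [(7, 133.6), (8, 134.1), (13, 113.7), (3, 103.3)]
12.125 [0.4855 0.1306 0.1975] [ 0.4 -0.5  0.7] 0.0006305677604454324 [ 0.25 -0.64  2.28 -0.15  1.    1.87]
[0.1396, 0.0251, 0.0771, 0.0008, 0.0036, 0.0001]
  return _methods._mean(a, axis=axis, dtype=dtype,
  ret = ret.dtype.type(ret / rcount)
```

View pics/p1.png

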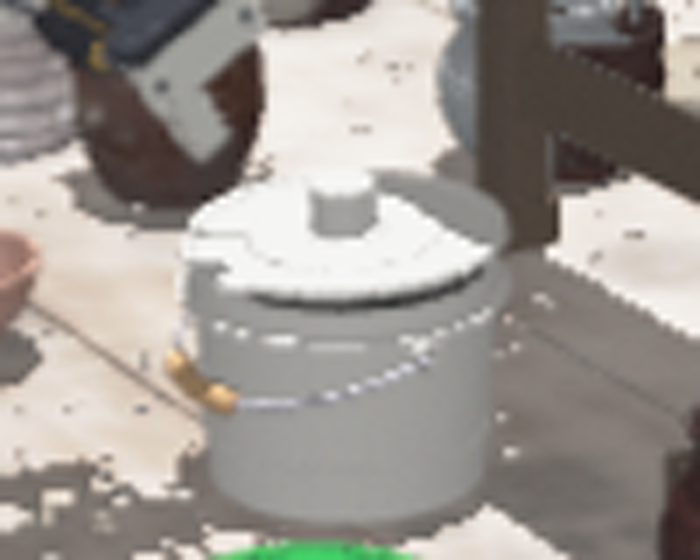

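The picture shows the front-left sector (crop about (205,265)) snapped down on the rim, with the others still standing about 10 mm up. Next the rear sector.

Request:
move_arm:
  deltas: [0.05,0.008,0.027,0,0.001,0,0,0.1,0.018,0.055,0,0.003,0,0,0.139,0.025,0.077,0,0.003,0,0,0.139,0.025,0.077,0,0.003,0,0,0.139,0.025,0.077,0,0.003,0,0]

```text
t: 12.75
tool_pos: [0.643, 0.1054, 0.1972]
orientation: [3.035, -0.0, 0.806]
force: [0.4, 0.6, -0.2]
opening: 0.0004
gripper_force: 0.0
```

```bash
python3 hov.py -9 .151;python3 hov.py -9 .136
```

```text
12.75 [0.643  0.1054 0.1972] [ 0.4  0.6 -0.2] 0.0004197914286556901 [ 0.12 -0.17  1.93 -0.08  0.86  1.72]
[-0.0212, -0.0001, 0.0412, 0.0013, 0.0048, 0.0001]
12.75 [0.643  0.1054 0.1972] [ 0.4  0.6 -0.2] 0.0004197914286556901 [ 0.12 -0.17  1.93 -0.08  0.86  1.72]
[-0.0286, -0.0002, 0.0542, 0.0013, 0.0048, 0.0001]
```

Request:
move_arm:
  deltas: [-0.01,0,0.02,0.001,0.002,0,0,-0.018,0,0.035,0.001,0.004,0,0,-0.0212,0,0.0412,0.001,0.005,0,0,-0.023,0,0.0445,0.001,0.005,0,0,-0.025,0,0.048,0.001,0.005,0,0,-0.027,0,0.0515,0.001,0.005,0,0,-0.0286,0,0.0542,0.001,0.005,0,0,-0.0286,0,0.0542,0.001,0.005,0,0]

```text
t: 13.75
tool_pos: [0.6467, 0.1056, 0.1387]
orientation: [-3.033, -0.0, -0.82]
force: [-0.1, 0.2, 1.8]
opening: 0.0005
gripper_force: 0.7
```

Request:
move_arm:
  deltas: [-0.001,0,0.0017,0,0,0,0,-0.0018,0,0.003,0,0,0,0,-0.0018,0,0.003,0,0,0,0]

```text
t: 14.12
tool_pos: [0.6481, 0.1057, 0.1377]
orientation: [-3.031, -0.001, -0.825]
force: [-5.5, -0.8, 12.8]
opening: 0.0006
gripper_force: 5.5
```

Request:
move_arm:
  deltas: [0.012,0,-0.021,0,0,0,0,0.031,0,-0.054,0,0,0,0,0.031,0,-0.054,0,0,0,0]

```text
t: 14.5
tool_pos: [0.6484, 0.1058, 0.202]
orientation: [-3.029, -0.0, -0.829]
force: [-0.3, -0.3, -0.5]
opening: 0.0001
gripper_force: 0.0
```

```bash
python3 hov.py 111
```

```text
14.5 [0.6484 0.1058 0.202 ] [-0.3 -0.3 -0.5] 0.00014553122451990474 [ 0.12 -0.17  1.93 -0.08  0.85  1.72]
[-0.0977, -0.0978, -0.0555, -0.0008, -0.0107, -0.0001]
```

Request:
move_arm:
  deltas: [-0.035,-0.035,-0.02,0,-0.005,0,0,-0.07,-0.07,-0.04,0,-0.008,0,0,-0.098,-0.098,-0.056,0,-0.008,0,0,-0.098,-0.098,-0.056,0,-0.008,0,0,-0.098,-0.098,-0.056,0,-0.008,0,0]

```text
t: 15.12
tool_pos: [0.5332, 0.2034, 0.1956]
orientation: [3.036, 0.002, 0.806]
force: [1.0, -0.5, 0.4]
opening: 0.0002
gripper_force: 0.0
```

```bash
python3 hov.py 111 .151;python3 hov.py 111 .134
```

```text
15.125 [0.5332 0.2034 0.1956] [ 1.  -0.5  0.4] 0.0001614773907258727 [ 0.4  -0.37  2.1  -0.24  0.94  2.06]
[-0.0196, -0.0001, 0.0401, -0.0001, 0.0046, 0.0012]
15.125 [0.5332 0.2034 0.1956] [ 1.  -0.5  0.4] 0.0001614773907258727 [ 0.4  -0.37  2.1  -0.24  0.94  2.06]
[-0.0281, -0.0001, 0.0549, -0.0001, 0.0046, 0.0012]
```

Request:
move_arm:
  deltas: [-0.01,0,0.02,0,0.002,0.001,0,-0.017,0,0.034,0,0.004,0.001,0,-0.0196,0,0.0401,0,0.005,0.001,0,-0.0213,0,0.043,0,0.005,0.001,0,-0.023,0,0.046,0,0.005,0.001,0,-0.0247,0,0.049,0,0.005,0.001,0,-0.0264,0,0.052,0,0.005,0.001,0,-0.0281,0,0.0549,0,0.005,0.001,0,-0.0281,0,0.0549,0,0.005,0.001,0]

```text
t: 16.25
tool_pos: [0.5376, 0.2044, 0.1373]
orientation: [-3.03, 0.001, -0.82]
force: [-4.7, 0.9, 10.1]
opening: 0.0005
gripper_force: 5.3
```

Request:
move_arm:
  deltas: [-0.001,0,0.0015,0,0,0,0,-0.001,0,0.0015,0,0,0,0]

```text
t: 16.5
tool_pos: [0.5382, 0.2047, 0.137]
orientation: [-3.029, 0.001, -0.823]
force: [-9.5, 0.6, 18.2]
opening: 0.0005
gripper_force: 8.7
```

Request:
move_arm:
  deltas: [0.012,0,-0.021,0,0,0,0,0.031,0,-0.054,0,0,0,0,0.031,0,-0.054,0,0,0,0]

```text
t: 16.88
tool_pos: [0.538, 0.2043, 0.2]
orientation: [-3.029, 0.002, -0.824]
force: [0.2, 0.3, -0.4]
opening: 0.0006
gripper_force: 0.0
```

```bash
python3 hov.py 291
```

```text
16.875 [0.538  0.2043 0.2   ] [ 0.2  0.3 -0.4] 0.0006242366209261561 [ 0.4  -0.37  2.1  -0.24  0.93  2.07]
[0.0486, 0.1708, 0.028, -0.0024, -0.0077, -0.0018]
```

Request:
move_arm:
  deltas: [0.014,0.05,0.002,0,-0.003,0,0,0.028,0.1,0.01,-0.001,-0.006,0,0,0.042,0.15,0.022,-0.002,-0.008,-0.002,0,0.0486,0.171,0.028,-0.002,-0.008,-0.002,0,0.0486,0.171,0.028,-0.002,-0.008,-0.002,0,0.0486,0.171,0.028,-0.002,-0.008,-0.002,0]

```text
t: 17.62
tool_pos: [0.5912, 0.0328, 0.1943]
orientation: [3.036, 0.001, 0.8]
force: [-0.1, -0.1, -0.4]
opening: 0.0004
gripper_force: 0.0
```

```bash
python3 hov.py 291 .151;python3 hov.py 291 .134
```

```text
17.625 [0.5912 0.0328 0.1943] [-0.1 -0.1 -0.4] 0.00039605115841176105 [-0.04 -0.35  2.09  0.03  0.89  1.52]
[-0.0189, -0.0007, 0.039, 0.0017, 0.0083, 0.001]
17.625 [0.5912 0.0328 0.1943] [-0.1 -0.1 -0.4] 0.00039605115841176105 [-0.04 -0.35  2.09  0.03  0.89  1.52]
[-0.0273, -0.0008, 0.0538, 0.0017, 0.0083, 0.001]
```

Request:
move_arm:
  deltas: [-0.01,0,0.02,0.001,0.004,0.001,0,-0.016,-0.001,0.033,0.002,0.008,0.001,0,-0.0189,-0.001,0.039,0.002,0.008,0.001,0,-0.0206,-0.001,0.042,0.002,0.008,0.001,0,-0.0223,-0.001,0.045,0.002,0.008,0.001,0,-0.024,-0.001,0.048,0.002,0.008,0.001,0,-0.0257,-0.001,0.051,0.002,0.008,0.001,0,-0.0273,-0.001,0.0538,0.002,0.008,0.001,0,-0.0283,-0.001,0.0555,0.002,0.008,0.001,0,-0.0283,-0.001,0.0555,0.002,0.008,0.001,0]

```text
t: 18.88
tool_pos: [0.5956, 0.0332, 0.1343]
orientation: [3.033, 0.0, 0.819]
force: [-1.3, -2.3, 8.2]
opening: -0.0001
gripper_force: 3.4
```

Request:
move_arm:
  deltas: [0.012,0,-0.021,0,0,0,0,0.031,0,-0.054,0,0,0,0,0.031,0,-0.054,0,0,0,0]

```text
t: 19.25
tool_pos: [0.5961, 0.0335, 0.199]
orientation: [-3.032, -0.001, -0.823]
force: [-0.3, -0.7, 1.0]
opening: 0.0004
gripper_force: 0.0
```

```bash
python3 hov.py 51
```

```text
19.25 [0.5961 0.0335 0.199 ] [-0.3 -0.7  1. ] 0.00041506321919019607 [-0.04 -0.35  2.08  0.03  0.88  1.51]
[0.0186, -0.158, 0.0098, -0.0004, -0.0063, 0.0003]
```

Request:
move_arm:
  deltas: [0.005,-0.05,0,0,-0.003,0,0,0.012,-0.1,0.004,0,-0.006,0,0,0.0186,-0.15,0.0098,0,-0.006,0,0,0.0186,-0.158,0.0098,0,-0.006,0,0,0.0186,-0.158,0.0098,0,-0.006,0,0,0.0186,-0.158,0.0098,0,-0.006,0,0]

```text
t: 20.0
tool_pos: [0.6149, 0.1901, 0.1952]
orientation: [3.036, -0.001, 0.803]
force: [-0.7, 0.2, 1.2]
opening: 0.0003
gripper_force: 0.0
```

```bash
python3 hov.py 51 .151;python3 hov.py 51 .134; python3 gap.py
```

```text
20.0 [0.6149 0.1901 0.1952] [-0.7  0.2  1.2] 0.00025742856331350855 [ 0.31 -0.16  1.93 -0.19  0.89  1.96]
[-0.02, -0.0014, 0.0394, 0.0007, 0.0063, -0.0003]
20.0 [0.6149 0.1901 0.1952] [-0.7  0.2  1.2] 0.00025742856331350855 [ 0.31 -0.16  1.93 -0.19  0.89  1.96]
[-0.0284, -0.0014, 0.0542, 0.0007, 0.0063, -0.0003]
mid [0.5628 0.1192 0.1395] ext [0.168 0.168 0.043]
knob 55 [0.5583 0.1155 0.1523]
-9 49 -2.9 | 51 18 6.3 | 111 58 -1.4 | 171 85 -2.3 | 231 102 -7.5 | 291 70 -1.7 |
```

Request:
move_arm:
  deltas: [-0.01,0,0.02,0.001,0.003,0,0,-0.017,-0.001,0.0335,0.001,0.006,0,0,-0.02,-0.001,0.0394,0.001,0.006,0,0,-0.0217,-0.001,0.0424,0.001,0.006,0,0,-0.0234,-0.001,0.0454,0.001,0.006,0,0,-0.025,-0.001,0.0484,0.001,0.006,0,0,-0.0267,-0.001,0.0514,0.001,0.006,0,0,-0.0284,-0.001,0.0542,0.001,0.006,0,0,-0.0294,-0.001,0.056,0.001,0.006,0,0,-0.0294,-0.001,0.056,0.001,0.006,0,0]

```text
t: 21.3
tool_pos: [0.6191, 0.1931, 0.1349]
orientation: [-3.03, -0.001, -0.82]
force: [1.3, 2.6, 7.0]
opening: 0.0008
gripper_force: 3.6
```

Request:
move_arm:
  deltas: [0.012,0,-0.021,0,0,0,0,0.031,0,-0.054,0,0,0,0,0.031,0,-0.054,0,0,0,0]

```text
t: 21.68
tool_pos: [0.619, 0.1927, 0.1991]
orientation: [-3.03, -0.0, -0.822]
force: [0.2, -0.4, 0.0]
opening: 0.0002
gripper_force: 0.0
```

```bash
python3 hov.py 231
```

```text
21.675 [0.619  0.1927 0.1991] [ 0.2 -0.4  0. ] 0.00022953591201982582 [ 0.31 -0.16  1.93 -0.2   0.88  1.97]
[-0.091, 0.1461, -0.0547, -0.0025, -0.0061, -0.0005]
```

Request:
move_arm:
  deltas: [-0.024,0.036,-0.02,0,-0.003,0,0,-0.05,0.08,-0.036,-0.001,-0.006,0,0,-0.08,0.125,-0.05,-0.002,-0.006,0,0,-0.091,0.146,-0.055,-0.002,-0.006,0,0,-0.091,0.146,-0.055,-0.002,-0.006,0,0,-0.091,0.146,-0.055,-0.002,-0.006,0,0]

```text
t: 22.42
tool_pos: [0.5111, 0.0464, 0.1964]
orientation: [3.036, -0.001, 0.804]
force: [-0.3, -0.3, -0.1]
opening: 0.0005
gripper_force: 0.0
```

```bash
python3 hov.py 231 .151;python3 hov.py 231 .134
```

```text
22.425 [0.5111 0.0464 0.1964] [-0.3 -0.3 -0.1] 0.0004524216401723774 [-0.01 -0.63  2.28  0.01  0.98  1.56]
[-0.0208, -0.0002, 0.0403, 0.0009, 0.0058, -0.0004]
22.425 [0.5111 0.0464 0.1964] [-0.3 -0.3 -0.1] 0.0004524216401723774 [-0.01 -0.63  2.28  0.01  0.98  1.56]
[-0.0292, -0.0002, 0.0551, 0.0009, 0.0058, -0.0004]
```

Request:
move_arm:
  deltas: [-0.01,0,0.02,0.001,0.003,0,0,-0.0175,0,0.034,0.001,0.006,0,0,-0.0208,0,0.0403,0.001,0.006,0,0,-0.0225,0,0.0433,0.001,0.006,0,0,-0.0242,0,0.0463,0.001,0.006,0,0,-0.0259,0,0.0493,0.001,0.006,0,0,-0.0275,0,0.0523,0.001,0.006,0,0,-0.0292,0,0.0551,0.001,0.006,0,0,-0.0302,0,0.057,0.001,0.006,0,0,-0.0302,0,0.057,0.001,0.006,0,0]

```text
t: 23.68
tool_pos: [0.5127, 0.0449, 0.132]
orientation: [3.033, -0.0, 0.812]
force: [-5.3, -7.1, 3.2]
opening: 0.0
gripper_force: 4.9
```

Request:
move_arm:
  deltas: [0.012,0,-0.021,0,0,0,0,0.031,0,-0.054,0,0,0,0,0.04,-0.05,-0.1,0,0,0,0,0,-0.1,-0.15,0,0,0,0,-0.06,-0.15,-0.18,0,0,0,0,-0.06,-0.2,-0.18,0,0,0,0,-0.06,-0.25,-0.18,0,0,0,0,-0.06,-0.25,-0.18,0,0,0,0]

```text
t: 24.68
tool_pos: [0.3689, 0.2998, 0.2568]
orientation: [-3.034, -0.011, -0.811]
force: [0.2, -0.1, 0.2]
opening: 0.0009
gripper_force: 0.0
```

```bash
python3 gap.py e1; python3 - <<'E'
from h import *
im,d=robot.read_camera("scene");A=cloud("scene",d)
a=cv2.resize(im[...,::-1][190:260,250:340],(504,392),interpolation=cv2.INTER_CUBIC)
b=cv2.resize(cv2.imread("pics/e1.png"),(290,290));o=np.zeros((392,800,3),np.uint8);o[:,:504]=a;o[:290,508:798]=b;cv2.imwrite("pics/e2.png",o)
E
```

```text
mid [0.5641 0.12   0.1385] ext [0.166 0.167 0.041]
knob 91 [0.5622 0.1193 0.151 ]
-9 62 -1.7 | 51 62 -1.7 | 111 62 -2.3 | 171 84 -4.0 | 231 85 -2.7 | 291 67 -1.6 |
```

View pics/e2.png

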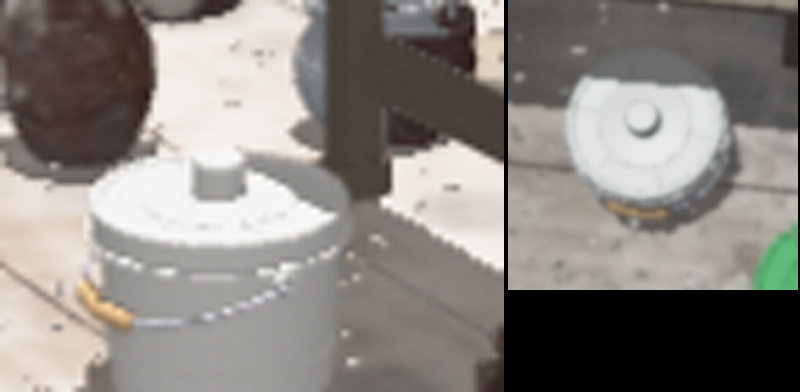

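The scene view shows the lid's edge flush on the rim all round, and all six sectors measure equally low. The robot is clear, so I hand the job in.

```bash
python3 -c "
from plant import robot
print(robot.close_job())"
```

```text
the job is handed in; nothing more can be done
None
```

The white lid is on the tub, knob up, with all six edge sectors pressed in and flush on the rim by the last camera check; the arm is clear and the job was handed in at about 25 s of the 64 s allowed.

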